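# Load the tape stand in the teachers' office

## Robot

A 6-joint arm with a two-finger parallel gripper is mounted at the origin on the work surface. World frame = base frame: x ahead of the robot, y to its left, z up, the work surface at z = 0. Lengths are in m, angles in rad, forces in N, time in s.
With the tool pointing down it reaches from about 0.275 to 0.85 m from the base axis. Payload 19 kg.
Tool frame: the origin (TCP) lies between the finger pads; the fingertips stand env.tcp_to_tips ahead of it and the grasp point (between the pads) lies 8 mm behind it (env.tcp_to_tips is the distance from the TCP to the fingertips, in m); z points along the fingers, y is the line along which they close (so a half turn about z gives the same grasp; the last joint's range is limited). The gripper opens to 85 mm and grips with 20 to 120 N. Pads are 22 mm wide; open, the fingers measure 114 mm over their backs; the gripper's body (76 mm by 85 mm) begins 54 mm behind the grasp point. The pads swing forward as they close: fully open they stand 13 mm farther back than shut.
Start: joints at [1.056, 0.15, 1.437, -0, 1.554, -0.134], TCP at [0.214, 0.534, 0.205] pointing down, gripper open.
Joint ranges: [-2.8, 2.8], [-0.68, 2.1], [0.12, 2.68], [-1.39, 4.53], [0.16, 2.79], [-2.81, 2.81]. Speed limits (rad/s): [1.89, 1.89, 2.22, 3.01, 3.01, 3.01].

## Interface

Orientations are given as a unit quaternion [w, x, y, z].
In Python, from rig import env gives the robot as it stands. The module is installed in compiled form; this text tells all that it offers.
- The arm moves only by the tool apply_moves, never from a script. Its argument "commands" is a list of rows, each a list of 3 entries, a list of its own where there are three numbers: the shift along the tool's x, y, z in m, then the turn about the tool's z in rad, then the closure, from 0 (fully open) to 1 (shut). A call has 1 to 5 rows; each row shifts and turns the commanded pose from where the row before left it, along the tool's axes as they then stand; what a row does not reach is not made up. A row lasts 1/10 s, in which the tool goes at most 50 mm and 8.59 degrees, less where a joint would pass 70% of its speed; a pose out of reach is approached as far as the arm can. A call is refused whole if a number of a shift passes 0.05 or a number of a turn 0.15, either way. A call with a gripper value outside its range is refused whole. The fingers move at their own pace and stop on an object; "grip_force" is the grip in N (left out, the last holds). Time passes only in rows, so rows that do not move let the fingers close. It gives the time, the measured TCP pose, the force, the opening and the grip force at its end, in the units of the state.
- env.get_obs(): the state, without advancing time (a new reading comes with each control period).
- env.grab_frame(name): name is "side" or "top" or "wrist"; returns (picture, depth): 400x640x3 uint8, red, green, blue; 400x640 float32, m along the optical axis (not along the pixel's ray), 0 where there is no reading.
- env.calibration(name): a dict with "fx", "fy", "cx", "cy" (pixels), "rvec" (rotation vector, rad) and "tvec" (3), from world to camera coordinates, as OpenCV has them. Camera axes: x right, y down, z forward; pixel columns grow to the right and rows downward; lengths in m; the calibration is good to about 2 mm. A picture is of the moment at which its call begins: read the wrist's pose just before it. calibration takes no time and is no camera call; for the wrist camera it gives the pose at the moment of the call.
- env.hand_in(): hands the job in; it is judged then, once.
The state is a dict: "time_s": time; "joints": joint angles; "dq": joint speeds; "joint_torque": joint torques, N m; "eef_pos": TCP position; "tcp_rot": TCP orientation; "contact_force": force on the tool from outside, world axes, zero at the start; "ft_torque": the same for the moment, N m; "width": opening from 0.0 (shut) to 1.0 (fully open); "gripper_force": force on a finger pad.
Only numpy, scipy, OpenCV 4.12 (cv2) and the standard library are available. Lean on these libraries where they do the work, as an engineer would, in place of code of your own. Each camera call takes 0.05 s, during which the arm holds its last target. There are 200 camera calls.

## Task

Load the desk tape stand: put the green tape roll over its post so that it lies flat on the blue roll already there, and only then put the yellow cap over the top of the post so that it sits down flat on the green roll. Let go of everything and leave the stack standing.

Things in the scene. Friction and masses are not known exactly. Their poses are not given: they have to be found in the camera images.
- stand: Tape stand fixed to the desk: grey round base 100 mm across and 14 mm thick, with an upright steel post 12 mm in diameter at its centre. The post's top is 76 mm above the desk and its last 6 mm taper to 5 mm diameter. Origin: centre of the base's underside, on the post's axis; z up. A blue tape roll (56 mm outside, 26 mm bore, 24 mm high) already lies loose round the post on the base, so that its top is 38 mm above the desk.
- green_roll: Green tape roll, loose, lying flat on the desk: rigid ring 56 mm outside diameter, 26 mm bore through it (brown cardboard core), 24 mm high, about 60 g. Origin: centre of its underside, z up along the bore. A red roll of the same size lies elsewhere on the desk and is not wanted. On the blue roll its underside is 38 mm and its top 62 mm above the desk, and the post stands 14 mm out of it.
- cap: Yellow plastic cap, loose, standing on the desk knob up: a round disc 52 mm in diameter and 21 mm high with an upright cylindrical knob on top, 24 mm in diameter and 26 mm high (47 mm high overall), about 50 g. A blind round hole 24 mm in diameter and 17 mm deep opens in the middle of its underside and goes over the post's top. Origin: centre of its underside, z up through the knob. Seated on the green roll its underside is 62 mm above the desk.
Things that resemble listed ones, but are neither listed nor needed, are in the scene too. What is shaped like the cap but white is not meant. What is shaped like the stand but red is not meant.

How it is judged:
On the way:
1. the green roll lies flat round the post on the blue roll, without the cap under or on it (horizontal distance between green_roll and stand below 0.012 m and z of green_roll in the frame of stand between 0.034 and 0.042 m and angle between green_roll's own z axis and vertical below 0.17 rad and horizontal distance between cap and stand above 0.06 m), for 0.2 s.
At the end, for the whole second after the job is handed in: The green roll lies flat (within 10 degrees) round the post on the blue roll, its underside 34 to 42 mm above the desk; the yellow cap sits flat (within 10 degrees) over the post on the green roll, its underside 57 to 67 mm above the desk; both within 12 mm of the post's axis, at rest and let go (horizontal distance between each of green_roll, cap and stand below 0.012 m and z of green_roll in the frame of stand between 0.034 and 0.042 m and angle between each of green_roll, cap's own z axis and vertical below 0.17 rad and z of cap in the frame of stand between 0.057 and 0.067 m and linear speed of each of green_roll, cap below 0.02 m/s); the robot touches nothing.
It also fails if it takes over 54 s, if anything falls off the work surface, if the arm or the gripper's body presses on something with over 40 N, if the wrist force passes 120 N, or if a joint passes its speed limit or range.

## Working session

There is one attempt and no reset: what is moved stays moved. The work goes in short steps, Python scripts to look and compute and a tool call to move; the robot and the scene stay as the last step left them, time stands still between calls to the robot, and variables do not carry over. Pictures are saved under pics/ and viewed, at most 10 in all, crops included, and the job is handed in when it is done.

Besides the shell and the picture viewer there is one more tool, called after "Request:" as name(argument=value, ...) on one line, values as JSON. apply_moves: Moves the arm, as the interface text tells. Its arguments: {"type":"object","properties":{"commands":{"type":"array","items":{"type":"array"}},"grip_force":{"type":"number"}},"required":["commands"]}

```bash
mkdir -p pics; cat > h.py <<'E'
import numpy as np, cv2
from rig import env
def cal(n):
    c=env.calibration(n);R=cv2.Rodrigues(np.array(c['rvec'],float))[0];return c,R,np.array(c['tvec'],float).ravel()
def pts(n):
    K=cal(n); p,d=env.grab_frame(n); return p,d,K
def cloud(d,K):
    c,R,t=K; v,u=np.mgrid[:400,:640]
    P=np.stack([(u-c['cx'])/c['fx']*d,(v-c['cy'])/c['fy']*d,d],-1)
    return (P-t)@R
def ray(u,v,K,z):
    c,R,t=K; r=R.T@np.array([(u-c['cx'])/c['fx'],(v-c['cy'])/c['fy'],1]); o=-R.T@t
    return o+r*(z-o[2])/r[2]
def save(n,p): cv2.imwrite('pics/'+n+'.png',p[...,::-1])
E
python3 - <<'E'
from h import *
s=env.get_obs();print(s, env.tcp_to_tips)
a=pts('top');b=pts('side')
save('top0',a[0]);save('side0',b[0])
np.savez('f0.npz',p=a[0],d=a[1])
for n in('top','side'):
    c,R,t=cal(n);print(n,c['fx'],-R.T@t,R[2])
E
```

```text
{'time_s': 0.0, 'joints': array([ 1.05598283e+00,  1.50985798e-01,  1.43803148e+00, -6.73997782e-06,
        1.55383298e+00, -1.33987862e-01]), 'dq': array([ 0.00048857,  0.00020648, -0.00021409,  0.001471  ,  0.00087903,
        0.00185523]), 'joint_torque': array([ 9.40328828e-04, -7.13030005e+01, -5.70876253e+01, -1.67610642e-04,
        8.61409673e-03,  1.01632912e-05]), 'eef_pos': array([0.21358919, 0.53354395, 0.20437539]), 'tcp_rot': array([-1.97231640e-04,  1.89264169e-01,  9.81926005e-01, -5.97080439e-04]), 'contact_force': array([-0.20997326,  0.31222659, -0.29124323]), 'ft_torque': array([-0.02204918, -0.04962101,  0.0179279 ]), 'gripper_force': 0.0, 'width': 1.0044103991722977} 0.011
top 491.2621572928377 [0.45786789 0.02721764 0.94689123] [ 0.08187961  0.00393606 -0.99663446]
side 406.25016857370036 [0.39516794 0.72203763 0.69044997] [ 0.14139305 -0.70777869 -0.69213968]
```

View pics/top0.png

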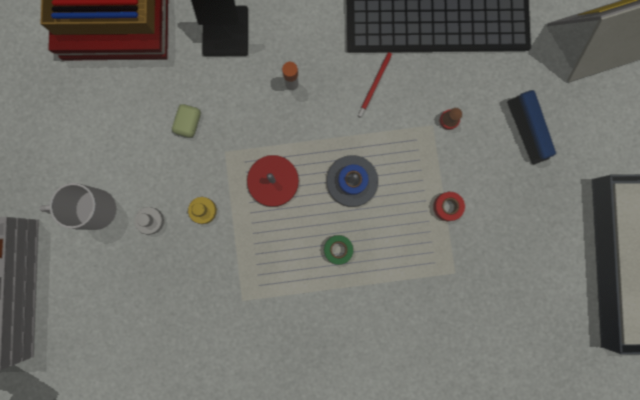

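View pics/side0.png

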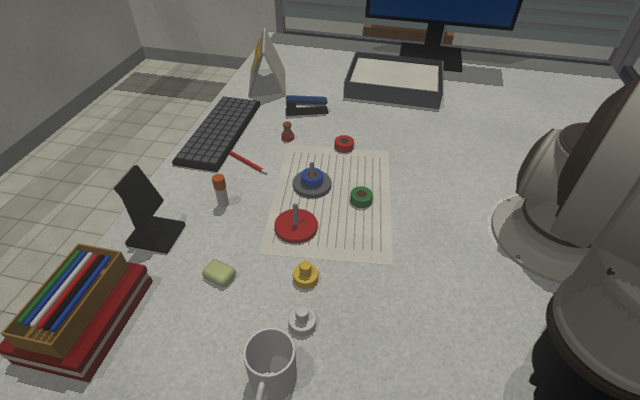

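The top view shows the green roll at (338,250), the stand at (352,181) and the yellow cap at (201,210). The red decoy stand is at (272,181) and the white decoy cap at (149,221). The side view agrees: green (361,197), stand (312,182), cap (305,275).

```bash
python3 - <<'E'
from h import *
f=np.load('f0.npz');p=f['p'];d=f['d'];K=cal('top');X=cloud(d,K)
hsv=cv2.cvtColor(p,cv2.COLOR_RGB2HSV);v,u=np.mgrid[:400,:640]
def box(x,y,r):return (abs(u-x)<r)&(abs(v-y)<r)
G=box(338,250,25)&(hsv[...,0]>50)&(hsv[...,0]<85)&(hsv[...,1]>90)
Y=box(201,210,25)&(hsv[...,0]>15)&(hsv[...,0]<35)&(hsv[...,1]>110)
B=box(352,180,25)&(hsv[...,0]>105)&(hsv[...,0]<130)&(hsv[...,1]>120)
S=box(352,181,35)&(X[...,2]>.008)&(X[...,2]<.02)
def fit(name,M,z,dz=.005):
    T=M&(abs(X[...,2]-z)<dz)
    c=max(cv2.findContours(T.astype(np.uint8),cv2.RETR_EXTERNAL,cv2.CHAIN_APPROX_NONE)[0],key=len)
    (a,b),r=cv2.minEnclosingCircle(c);e=cv2.fitEllipse(cv2.convexHull(c))
    print(name,T.sum(),ray(a,b,K,z).round(4),ray(*e[0],K,z).round(4),'diam',np.array(e[1])*(0.947-z)/491)
for n,M in zip('GYB',(G,Y,B)): print(n,np.percentile(X[M][:,2],[5,50,95]).round(4))
fit('G',G,.024);fit('B',B,.038);fit('S',S,.014);fit('Y',Y,.021);fit('Yk',Y,.047)
T=box(352,181,12)&(X[...,2]>.05);print('post',T.sum(),X[T].mean(0) if T.any() else 0)
E
```

```text
G [0.0216 0.0242 0.027 ]
Y [0.0182 0.022  0.0483]
B [0.0354 0.0385 0.0411]
G 319 [ 0.4473 -0.0178  0.024 ] [ 0.4472 -0.0174  0.024 ] diam [0.05056961 0.05200147]
B 389 [ 0.578  -0.0461  0.038 ] [ 0.5781 -0.046   0.038 ] diam [0.05293462 0.05333258]
S 1447 [ 0.5781 -0.045   0.014 ] [ 0.5781 -0.0451  0.014 ] diam [0.09756916 0.09839671]
Y 390 [0.524  0.2406 0.021 ] [0.5237 0.2404 0.021 ] diam [0.04896032 0.04984265]
Yk 134 [0.5238 0.2409 0.047 ] [0.5239 0.241  0.047 ] diam [0.02337163 0.02353852]
post 49 [ 0.56781483 -0.03890816  0.14201678]
```

Request:
apply_moves(commands=[[[0, 0, 0], -0.127, 0], [[0, 0, 0], -0.127, 0], [[0, 0, 0], -0.127, 0], [[-0.02, -0.045, 0], 0, 0], [[-0.02, -0.045, 0], 0, 0]], grip_force=40)

```text
time_s: 0.6
eef_pos: [0.2535, 0.4429, 0.2041]
tcp_rot: [-0.0, -0.001, 1.0, -0.001]
contact_force: [0.9, 0.4, 0.2]
width: 0.997
gripper_force: 0.0
```

Request:
apply_moves(commands=[[[-0.02, -0.045, 0], 0, 0], [[-0.02, -0.045, 0], 0, 0], [[-0.02, -0.045, 0], 0, 0], [[-0.02, -0.045, 0], 0, 0], [[-0.02, -0.045, 0], 0, 0]])

```text
time_s: 1.1
eef_pos: [0.3539, 0.217, 0.2049]
tcp_rot: [0.0, -0.0, 1.0, -0.0]
contact_force: [1.4, 0.7, 0.3]
width: 0.999
gripper_force: 0.0
```

Request:
apply_moves(commands=[[[-0.02, -0.045, 0], 0, 0], [[-0.02, -0.045, 0], 0, 0], [[-0.02, -0.045, 0], 0, 0], [[-0.02, -0.045, 0], 0, 0], [[0, 0, 0], 0, 0]])

```text
time_s: 1.6
eef_pos: [0.4351, 0.0341, 0.2044]
tcp_rot: [-0.0, 0.003, 1.0, -0.001]
contact_force: [-0.2, -0.7, 0.6]
width: 1.002
gripper_force: 0.0
```

Request:
apply_moves(commands=[[[-0.006, -0.026, 0.02], 0, 0], [[-0.006, -0.026, 0.02], 0, 0], [[0, 0, 0], 0, 0]])

```text
time_s: 1.9
eef_pos: [0.445, -0.0148, 0.1624]
tcp_rot: [-0.002, 0.001, 1.0, 0.0]
contact_force: [-0.2, 0.7, -0.1]
width: 0.997
gripper_force: 0.0
```

```bash
cat > w.py <<'E'
from h import *
def look(n):
    s=env.get_obs();p,d,K=pts('wrist');save(n,p);X=cloud(d,K)
    return s,p,d,K,X,cv2.cvtColor(p,cv2.COLOR_RGB2HSV)
def fit(n,M,z,K):
    M=cv2.morphologyEx(M.astype(np.uint8),cv2.MORPH_OPEN,np.ones((3,3)))
    cs=cv2.findContours(M,cv2.RETR_EXTERNAL,cv2.CHAIN_APPROX_NONE)[0]
    if not cs: print(n,'none');return
    h=cv2.convexHull(max(cs,key=len))[:,0].astype(float)
    W=np.array([ray(a,b,K,z)[:2] for a,b in h]);(c,r)=cv2.minEnclosingCircle(W.astype(np.float32)*1000)
    A=np.c_[2*W,np.ones(len(W))];s=np.linalg.lstsq(A,(W**2).sum(1),rcond=None)[0]
    print(n,'circle fit',s[:2].round(4),'r',np.sqrt(s[2]+s[:2]@s[:2]).round(4),'encl',np.round(c,1),round(r,1),'px',h.min(0),h.max(0))
E
python3 - <<'E'
from w import *
s,p,d,K,X,hsv=look('w1');print(s['eef_pos'].round(4))
c,R,t=K;print((-R.T@t).round(3),R[2].round(2))
H=hsv[...,0];Sx=hsv[...,1]
fit('G',(H>50)&(H<85)&(Sx>90)&(abs(X[...,2]-.024)<.005),.024,K)
fit('B',(H>105)&(H<130)&(Sx>110)&(abs(X[...,2]-.038)<.006),.038,K)
E
```

```text
[ 0.445  -0.0148  0.1624]
[ 0.376 -0.014  0.332] [ 0.27 -0.   -0.96]
G circle fit [ 0.4464 -0.0169] r 0.0268 encl [446.4 -16.8] 27.4 px [292. 161.] [340. 209.]
B circle fit [ 0.5759 -0.0456] r 0.0282 encl [576.2 -45.9] 29.2 px [269. 276.] [315. 319.]
```

View pics/w1.png

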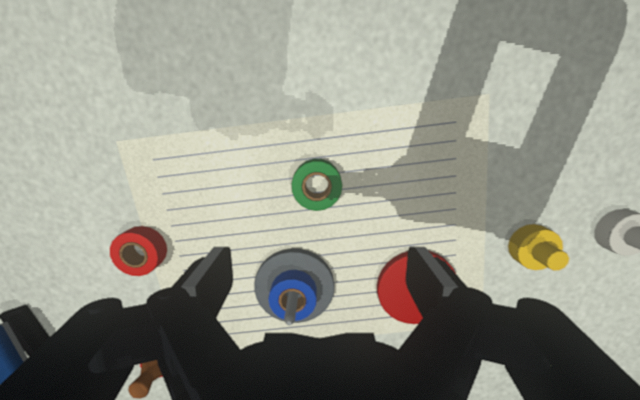

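The wrist view shows the green roll at (317,184) and the blue roll on its stand at (292,298), within 2 mm of the top-camera positions. Descending.

Request:
apply_moves(commands=[[[-0.001, -0.002, 0.04], 0, 0], [[0, 0, 0.04], 0, 0], [[0, 0, 0.03], 0, 0], [[0, 0, 0.02], 0, 0], [[0, 0, 0], 0, 0]])

```text
time_s: 2.45
eef_pos: [0.4455, -0.014, 0.0334]
tcp_rot: [-0.002, -0.001, 1.0, 0.0]
contact_force: [-0.9, 1.0, 1.5]
width: 0.997
gripper_force: 0.0
```

Request:
apply_moves(commands=[[[-0.001, -0.003, 0.012], 0, 0], [[0, 0, 0.012], 0, 0], [[0, 0, 0], 0, 0]])

```text
time_s: 2.75
eef_pos: [0.4474, -0.018, 0.0101]
tcp_rot: [-0.001, -0.0, 1.0, 0.0]
contact_force: [-0.3, -0.1, 0.6]
width: 0.996
gripper_force: 0.0
```

Request:
apply_moves(commands=[[[0, 0, 0], 0, 0.5], [[0, 0, 0], 0, 0.6], [[0, 0, 0], 0, 0.7], [[0, 0, 0], 0, 0.7], [[0, 0, 0], 0, 0.7]])

```text
time_s: 3.25
eef_pos: [0.4479, -0.0182, 0.0112]
tcp_rot: [0.0, -0.0, 1.0, -0.0]
contact_force: [0.0, 0.1, 1.0]
width: 0.299
gripper_force: 0.0
```

```bash
python3 - <<'E'
from w import *
s,p,d,K,X,hsv=look('w2');print(s['eef_pos'].round(4),s['width'],s['gripper_force'])
H=hsv[...,0];Sx=hsv[...,1]
fit('G',(H>50)&(H<85)&(Sx>90)&(abs(X[...,2]-.024)<.006),.024,K)
p,d,K=pts('side');save('s2',p[100:300,220:480].repeat(3,0).repeat(3,1))
E
```

```text
[ 0.4479 -0.0182  0.0112] 0.29855035053641105 0.0
G circle fit [ 0.4446 -0.0171] r 0.0266 encl [444.6 -17.1] 27.0 px [274. 191.] [366. 244.]
```

View pics/w2.png

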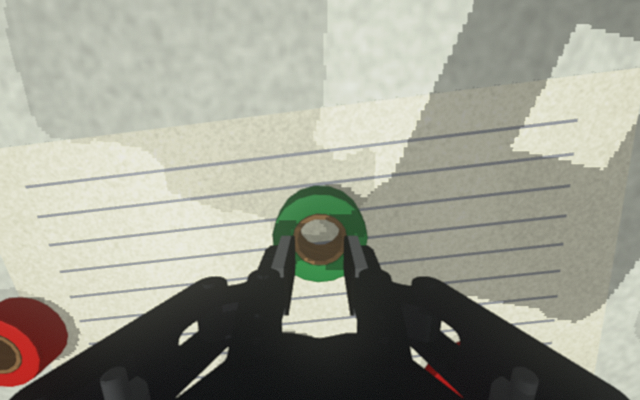

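View pics/s2.png

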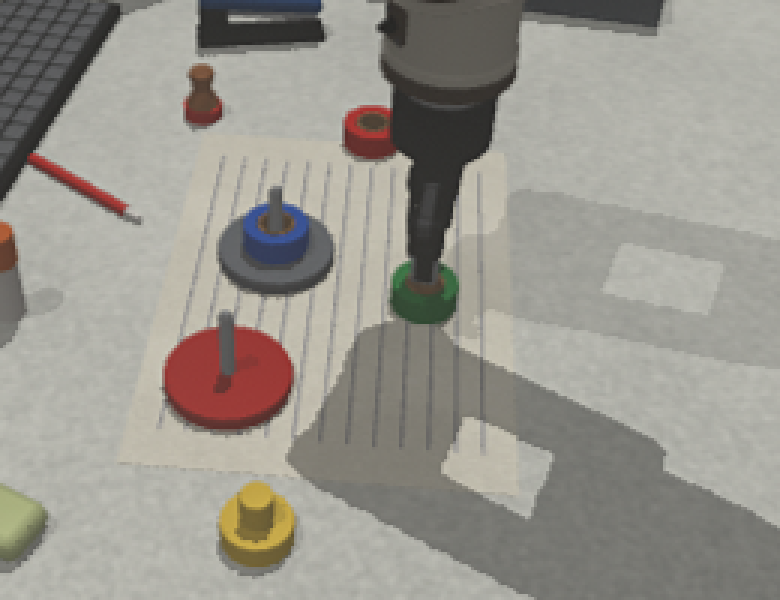

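The wrist view shows the fingers (tips at about (283,240) and (354,240)) closed over the roll's top and not round it, with the roll at (320,232). I'll measure the fingertip height from the depth image.

```bash
python3 - <<'E'
from w import *
s,p,d,K,X,hsv=look('w3')
for x0,x1 in((255,310),(330,385)):
    for v in range(232,300,6):
        m=np.zeros((400,640),bool);m[v:v+6,x0:x1]=1
        m&=(hsv[...,1]<70)&(X[...,2]>.0)&(d>0)
        if m.sum()>5: print(x0,v,m.sum(),np.median(X[m],0).round(3),X[m][:,2].min().round(3),X[m][:,2].max().round(3))
m=(hsv[...,0]>50)&(hsv[...,0]<85)&(hsv[...,1]>90);print(np.percentile(X[m][:,2],[5,50,95]))
E
```

```text
255 232 186 [ 0.453 -0.049  0.001] 0.0 0.046
255 238 222 [ 0.456 -0.044  0.002] 0.0 0.053
255 244 233 [ 0.441 -0.039  0.048] 0.0 0.059
255 250 239 [ 0.44  -0.038  0.055] 0.0 0.065
255 256 238 [ 0.44  -0.036  0.061] 0.0 0.071
255 262 239 [ 0.44  -0.036  0.067] 0.0 0.076
255 268 233 [ 0.436 -0.035  0.078] 0.001 0.085
255 274 262 [ 0.436 -0.034  0.083] 0.0 0.087
255 280 325 [ 0.441 -0.033  0.078] 0.0 0.09
255 286 328 [ 0.443 -0.032  0.079] 0.0 0.094
255 292 325 [ 0.445 -0.032  0.08 ] 0.0 0.105
255 298 324 [ 0.448 -0.032  0.08 ] 0.0 0.109
330 232 178 [0.453 0.016 0.001] 0.0 0.046
330 238 210 [0.456 0.01  0.002] 0.0 0.053
330 244 232 [0.44  0.005 0.048] 0.0 0.059
330 250 243 [0.44  0.004 0.055] 0.0 0.065
330 256 242 [0.44  0.002 0.061] 0.0 0.071
330 262 246 [0.44  0.001 0.067] 0.0 0.075
330 268 241 [0.436 0.    0.078] 0.0 0.085
330 274 265 [ 0.436 -0.001  0.083] 0.0 0.087
330 280 325 [ 0.44  -0.002  0.082] 0.0 0.091
330 286 329 [ 0.441 -0.003  0.083] 0.0 0.095
330 292 330 [ 0.443 -0.003  0.084] 0.0 0.105
330 298 326 [ 0.445 -0.003  0.084] 0.0 0.108
[0.01645792 0.02437413 0.02545866]
```

```bash
python3 - <<'E'
from w import *
s=env.get_obs();c,R,t=cal('wrist');o=-R.T@t;print(s['eef_pos'],o,s['joints'])
p=cv2.imread('pics/w3.png');hs=cv2.cvtColor(p,cv2.COLOR_BGR2HSV)
_,d=env.grab_frame('wrist');X=cloud(d,(c,R,t))
for u in (278,283,288,348,353,358):
    print(u,[(v,*(X[v,u]*1000).round(0)) for v in range(228,262,3)])
# side: highest/lowest gripper points
q,e,K=pts('side');Y=cloud(e,K)
m=(abs(Y[...,0]-.448)<.03)&(abs(Y[...,1]+.018)<.05)&(Y[...,2]>.027);h=cv2.cvtColor(q,cv2.COLOR_RGB2HSV)
m&=~((h[...,0]>50)&(h[...,0]<85)&(h[...,1]>90))
vv,uu=np.nonzero(m)
for v in range(vv.max()-12,vv.max()+1): print(v,(np.median(Y[v,uu[vv==v]],0)*1000).round(0),len(uu[vv==v]))
E
```

```text
[ 0.44781566 -0.01820347  0.01105406] [ 0.37862932 -0.01737064  0.18054917] [-2.12774126e-01  4.34246966e-02  1.97067563e+00 -8.47723857e-05
  1.12745790e+00 -1.78367722e+00]
278 [(228, np.float64(440.0), np.float64(-41.0), np.float64(24.0)), (231, np.float64(441.0), np.float64(-41.0), np.float64(25.0)), (234, np.float64(443.0), np.float64(-41.0), np.float64(24.0)), (237, np.float64(445.0), np.float64(-41.0), np.float64(25.0)), (240, np.float64(447.0), np.float64(-41.0), np.float64(25.0)), (243, np.float64(436.0), np.float64(-37.0), np.float64(52.0)), (246, np.float64(437.0), np.float64(-37.0), np.float64(54.0)), (249, np.float64(436.0), np.float64(-36.0), np.float64(59.0)), (252, np.float64(437.0), np.float64(-36.0), np.float64(60.0)), (255, np.float64(437.0), np.float64(-35.0), np.float64(64.0)), (258, np.float64(437.0), np.float64(-35.0), np.float64(67.0)), (261, np.float64(436.0), np.float64(-34.0), np.float64(71.0))]
283 [(228, np.float64(439.0), np.float64(-38.0), np.float64(25.0)), (231, np.float64(441.0), np.float64(-38.0), np.float64(24.0)), (234, np.float64(443.0), np.float
[... 3247 characters left out ...]
, np.float64(1.0), np.float64(55.0)), (249, np.float64(437.0), np.float64(0.0), np.float64(58.0)), (252, np.float64(436.0), np.float64(-0.0), np.float64(62.0)), (255, np.float64(437.0), np.float64(-0.0), np.float64(64.0)), (258, np.float64(436.0), np.float64(-1.0), np.float64(67.0)), (261, np.float64(437.0), np.float64(-1.0), np.float64(69.0))]
184 [450.  27.  90.] 11
185 [447.  27.  88.] 11
186 [448.   8.  68.] 9
187 [448.   7.  65.] 9
188 [448.   8.  63.] 9
189 [449.   7.  58.] 10
190 [448.   8.  56.] 10
191 [448.   5.  51.] 10
192 [448.   8.  49.] 10
193 [448.   8.  47.] 8
194 [444.   2.  39.] 5
195 [nan nan nan] 0
196 [454.  -1.  27.] 1
  return _methods._mean(a, axis=axis, dtype=dtype,
  ret = um.true_divide(
```

Both cameras put the fingertips at z≈44 mm, although the reported TCP z is 11 mm and the tips should then be near 0. The reported TCP height is therefore about 43 mm below the real one. x and y agree with the cameras. From here I'll take heights from the cameras, reopening first and descending in steps while watching the force.

Request:
apply_moves(commands=[[[0, 0.001, 0], 0, 0], [[0, 0, 0], 0, 0], [[0, 0, 0], 0, 0], [[0, 0, 0], 0, 0], [[0.001, 0, 0.01], 0, 0]])

```text
time_s: 4.0
eef_pos: [0.4476, -0.0174, 0.0016]
tcp_rot: [0.001, -0.0, 1.0, -0.0]
contact_force: [0.4, -0.3, -1.7]
width: 1.002
gripper_force: 0.0
```

```bash
cat >> w.py <<'E'
def tips():
    s,p,d,K,X,hsv=look('tmp')
    e=s['eef_pos']
    # dark gripper points near the pad plane facing the camera, per side
    m=(d>0)&(abs(X[...,0]-e[0]+.011)<.004)&(p.max(2)<110)&(X[...,2]>e[2]+.015)&(X[...,2]<e[2]+.07)
    print('eef',e.round(4),'w',round(s['width'],3),'gf',s['gripper_force'],'F',s['contact_force'].round(1))
    for n,q in(('R',X[...,1]<e[1]),('L',X[...,1]>=e[1])):
        P=X[m&q]
        if len(P): 
            z0=np.percentile(P[:,2],1);B=P[P[:,2]<z0+.008];print(n,len(P),'tip z',z0.round(4),'above eef',(z0-e[2]).round(4),'y',np.percentile(B[:,1],[3,97]).round(4))
    return s,p,d,K,X,hsv
E
python3 - <<'E'
from w import *
s,p,d,K,X,hsv=tips();H=hsv[...,0]
fit('G',(H>50)&(H<85)&(hsv[...,1]>90)&(abs(X[...,2]-.024)<.004),.024,K)
E
```

```text
eef [ 0.4476 -0.0174  0.0016] w 1.002 gf 0.0 F [ 0.4 -0.3 -1.7]
R 1196 tip z 0.0225 above eef 0.0209 y [-0.0424 -0.0224]
L 1355 tip z 0.0223 above eef 0.0208 y [-0.0118  0.0081]
G circle fit [ 0.4452 -0.0171] r 0.0269 encl [445.2 -17.4] 27.2 px [270. 197.] [367. 288.]
```

```bash
sed -i "s/    m=(d>0)&.*/    m=(d>0)\&(abs(X[...,0]-e[0]+.011)<.004)\&(p.max(2)<110)\&(X[...,2]>e[2]+.015)\&(X[...,2]<e[2]+.08)\&(abs(X[...,1]-e[1])>G0)/; s/^def tips():/def tips(G0=.035):/" w.py
python3 - <<'E'
from w import *
tips()
E
```

```text
eef [ 0.4462 -0.0171 -0.0007] w 1.0 gf 0.0 F [-1.2 -0.  -2.8]
R 1211 tip z 0.0436 above eef 0.0442 y [-0.0704 -0.059 ]
L 1321 tip z 0.0435 above eef 0.0442 y [0.0259 0.0384]
```

Request:
apply_moves(commands=[[[0, 0, 0.016], 0, 0], [[0, 0, 0.017], 0, 0], [[0, 0, 0], 0, 0]])

```text
time_s: 4.4
eef_pos: [0.4454, -0.0169, -0.0338]
tcp_rot: [-0.002, -0.0, 1.0, 0.0]
contact_force: [0.2, -0.5, 0.6]
width: 1.003
gripper_force: 0.0
```

Request:
apply_moves(commands=[[[0, 0, 0], 0, 0.3], [[0, 0, 0], 0, 0.45], [[0, 0, 0], 0, 0.5], [[0, 0, 0], 0, 0.5], [[0, 0, 0], 0, 0.5]])

```text
time_s: 4.9
eef_pos: [0.4481, -0.0175, -0.0303]
tcp_rot: [0.001, -0.0, 1.0, -0.0]
contact_force: [-1.5, -0.0, 13.6]
width: 0.647
gripper_force: 49.3
```

Gripped: the opening reads 0.647, about 55 mm. Lifting.

Request:
apply_moves(commands=[[[0, 0, -0.01], 0, 0.5], [[0, 0, -0.03], 0, 0.5], [[0, 0, -0.04], 0, 0.5], [[0, 0, -0.04], 0, 0.5], [[0, 0, 0], 0, 0.5]])

```text
time_s: 5.4
eef_pos: [0.4493, -0.0176, 0.0939]
tcp_rot: [0.004, -0.0, 1.0, -0.001]
contact_force: [0.7, -0.4, -0.8]
width: 0.642
gripper_force: 42.8
```

```bash
python3 - <<'E'
from w import *
s,p,d,K,X,hsv=tips(.02);H=hsv[...,0]
m=(H>50)&(H<85)&(hsv[...,1]>90)&(abs(X[...,0]-.447)<.06)
z=X[m][:,2];print(m.sum(),np.percentile(z,[2,10,25,50,75,90,98]).round(4))
zt=np.percentile(z,70);fit('G',m&(abs(X[...,2]-zt)<.005),zt,K)
T=m&(abs(X[...,2]-zt)<.005);A=np.c_[X[T][:,:2],np.ones(T.sum())];print('tilt',np.linalg.lstsq(A,X[T][:,2],rcond=None)[0])
q,e,K=pts('top');h=cv2.cvtColor(q,cv2.COLOR_RGB2HSV);Y=cloud(e,K)
fit('B',(h[...,0]>105)&(h[...,0]<130)&(h[...,1]>110)&(abs(Y[...,2]-.038)<.006),.038,K)
E
```

```text
eef [ 0.4493 -0.0176  0.0939] w 0.642 gf 42.75582041591406 F [ 0.7 -0.4 -0.8]
R 1859 tip z 0.1311 above eef 0.0373 y [-0.0566 -0.0444]
L 2092 tip z 0.1309 above eef 0.037 y [0.0089 0.0229]
8159 [0.1337 0.144  0.148  0.1486 0.149  0.1494 0.1498]
G circle fit [ 0.4473 -0.0169] r 0.0277 encl [447.3 -16.8] 28.3 px [257. 217.] [381. 331.]
tilt [ 0.01579301 -0.00343904  0.14148492]
B circle fit [ 0.5781 -0.0457] r 0.0271 encl [578.1 -45.8] 27.6 px [339. 165.] [367. 193.]
```

View pics/tmp.png

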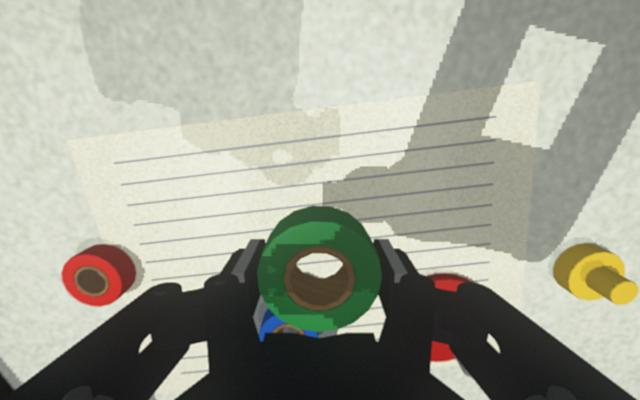

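The green roll is held level at (320,270), with its underside at z≈0.125 m, well above the post top. Moving it over the post.

Request:
apply_moves(commands=[[[-0.03, -0.007, 0], 0, 0.5], [[-0.035, -0.007, 0], 0, 0.5], [[-0.035, -0.007, 0], 0, 0.5], [[-0.03, -0.0075, 0], 0, 0.5], [[0, 0, 0], 0, 0.5]])

```text
time_s: 6.0
eef_pos: [0.5786, -0.0464, 0.086]
tcp_rot: [-0.001, 0.0, 1.0, 0.0]
contact_force: [-1.6, -1.1, -1.2]
width: 0.646
gripper_force: 42.7
```

```bash
cat > g.py <<'E'
from w import *
s,p,d,K,X,hsv=tips(.02);H=hsv[...,0]
m=(H>50)&(H<85)&(hsv[...,1]>90)&(abs(X[...,0]-.578)<.06)&(abs(X[...,1]+.045)<.05)
z=X[m][:,2];zt=np.percentile(z,60);print('roll top',zt.round(4));T=m&(abs(X[...,2]-zt)<.005);fit('G',T,zt,K)
A=np.c_[X[T][:,:2],np.ones(T.sum())];print('tilt',np.linalg.lstsq(A,X[T][:,2],rcond=None)[0].round(3))
q,e,K2=pts('side');save('side1',q);Y=cloud(e,K2);h=cv2.cvtColor(q,cv2.COLOR_RGB2HSV)
fit('B side',(h[...,0]>105)&(h[...,0]<130)&(h[...,1]>110)&(abs(Y[...,2]-.038)<.003)&(abs(Y[...,0]-.578)<.05),.038,K2)
E
python3 g.py
```

```text
eef [ 0.5786 -0.0464  0.086 ] w 0.646 gf 42.721982561051846 F [-1.6 -1.1 -1.2]
R 1673 tip z 0.123 above eef 0.0369 y [-0.0854 -0.0733]
L 1843 tip z 0.1231 above eef 0.0371 y [-0.0215 -0.0063]
roll top 0.141
G circle fit [ 0.5771 -0.0457] r 0.0276 encl [576.9 -45.8] 28.1 px [257. 217.] [381. 330.]
tilt [ 0.008 -0.001  0.136]
B side circle fit [ 0.5911 -0.0385] r 0.0147 encl [595.  -36.5] 16.1 px [301. 171.] [306. 179.]
```

Request:
apply_moves(commands=[[[-0.001, 0, 0.02], 0, 0.5], [[0, 0, 0.015], 0, 0.5], [[0, 0, 0.01], 0, 0.5], [[0, 0, 0], 0, 0.5]])

```text
time_s: 6.5
eef_pos: [0.5766, -0.0454, 0.0415]
tcp_rot: [-0.001, -0.0, 1.0, 0.0]
contact_force: [0.5, -0.9, -1.0]
width: 0.644
gripper_force: 42.7
```

Request:
apply_moves(commands=[[[0, 0, 0.01], 0, 0.5], [[0, 0, 0.01], 0, 0.5], [[0, 0, 0.008], 0, 0.5], [[0, 0, 0], 0, 0.5]])

```text
time_s: 6.9
eef_pos: [0.5771, -0.0455, 0.0137]
tcp_rot: [-0.001, -0.0, 1.0, 0.0]
contact_force: [0.0, 0.6, 0.1]
width: 0.646
gripper_force: 42.7
```

```bash
python3 g.py
```

```text
eef [ 0.5771 -0.0455  0.0137] w 0.646 gf 42.71499568596482 F [0.  0.6 0.1]
R 1745 tip z 0.0411 above eef 0.0274 y [-0.0751 -0.0686]
L 1953 tip z 0.0495 above eef 0.0358 y [-0.0205 -0.0051]
roll top 0.0686
G circle fit [ 0.5756 -0.0449] r 0.0276 encl [575.5 -45. ] 28.0 px [257. 217.] [381. 330.]
tilt [ 0.009 -0.001  0.063]
B side none
```

Roll top is at 68.6 mm, so there are about 6.6 mm left to go.

Request:
apply_moves(commands=[[[-0.001, 0, 0.003], 0, 0.5], [[0, 0, 0.0025], 0, 0.5], [[0, 0, 0], 0, 0.5]])

```text
time_s: 7.3
eef_pos: [0.5787, -0.0456, 0.0092]
tcp_rot: [-0.0, -0.0, 1.0, 0.0]
contact_force: [-0.2, -1.1, -1.0]
width: 0.644
gripper_force: 42.7
```

Request:
apply_moves(commands=[[[0, 0, 0], 0, 0.25], [[0, 0, 0], 0, 0.15], [[0, 0, 0], 0, 0], [[0, 0, 0], 0, 0], [[0, 0, 0], 0, 0]])

```text
time_s: 7.8
eef_pos: [0.5788, -0.0457, 0.0096]
tcp_rot: [0.0, -0.0, 1.0, -0.0]
contact_force: [-0.5, -0.5, -0.4]
width: 0.996
gripper_force: 0.0
```

Request:
apply_moves(commands=[[[0, 0, -0.02], 0, 0], [[0, 0, -0.03], 0, 0], [[0, 0, -0.04], 0, 0], [[0, 0, -0.03], 0, 0], [[0, 0, 0], 0, 0]])

```text
time_s: 8.3
eef_pos: [0.5806, -0.046, 0.1341]
tcp_rot: [0.003, -0.0, 1.0, -0.001]
contact_force: [0.3, 0.5, -0.2]
width: 1.0
gripper_force: 0.0
```

```bash
python3 g.py; python3 - <<'E'
from w import *
q,e,K2=pts('side');save('s4',q[150:250,260:400].repeat(4,0).repeat(4,1))
E
```

```text
eef [ 0.5806 -0.046   0.1341] w 1.0 gf 0.0 F [ 0.3  0.5 -0.2]
R 1319 tip z 0.1781 above eef 0.044 y [-0.0998 -0.0878]
L 1380 tip z 0.1785 above eef 0.0444 y [-0.0029  0.0096]
roll top 0.0625
G circle fit [ 0.5771 -0.0451] r 0.0272 encl [577.1 -45.1] 27.6 px [288. 165.] [351. 226.]
tilt [ 0.007 -0.001  0.058]
B side none
```

View pics/s4.png

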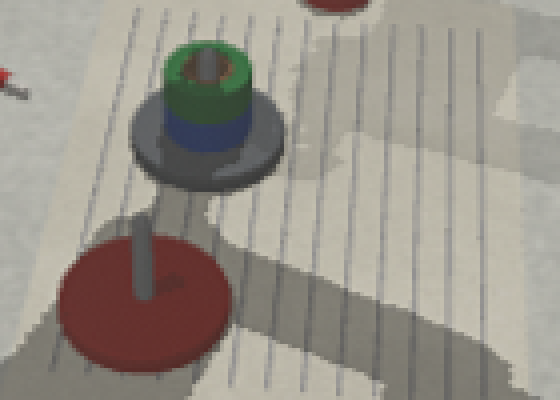

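The crop shows the green roll flat on the blue one at (208,95), post in its bore, top at z≈62.5 mm. Next, the cap.

Request:
apply_moves(commands=[[[0.011, 0.047, 0], 0, 0.3], [[0.011, 0.048, 0], 0, 0.35], [[0.011, 0.048, 0], 0, 0.35], [[0.011, 0.048, 0], 0, 0.35], [[0.011, 0.048, 0], 0, 0.35]])

```text
time_s: 8.95
eef_pos: [0.5224, 0.1949, 0.1281]
tcp_rot: [-0.001, 0.0, 1.0, -0.0]
contact_force: [0.8, -0.1, -0.2]
width: 0.651
gripper_force: 0.0
```

Request:
apply_moves(commands=[[[0, 0.047, 0], 0, 0.35], [[0, 0, 0.02], 0, 0.35], [[0, 0, 0], 0, 0.35]])

```text
time_s: 9.25
eef_pos: [0.5217, 0.2409, 0.1059]
tcp_rot: [-0.003, -0.001, 1.0, -0.001]
contact_force: [0.1, -0.1, -0.7]
width: 0.645
gripper_force: 0.0
```

```bash
cat > c.py <<'E'
from w import *
s,p,d,K,X,hsv=tips(.018);H=hsv[...,0]
e=s['eef_pos']
m=(H>15)&(H<35)&(hsv[...,1]>110)&(abs(X[...,0]-e[0])<.07)&(abs(X[...,1]-e[1])<.07)
z=X[m][:,2];zt=np.percentile(z,99.5)-.001;print('knob top',zt.round(4))
fit('knob',m&(abs(X[...,2]-zt)<.003),zt,K)
fit('disc',m&(abs(X[...,2]-zt+.026)<.003),zt-.026,K)
E
python3 c.py
```

```text
eef [0.5217 0.2409 0.1059] w 0.645 gf 0.0 F [ 0.1 -0.1 -0.7]
R 1360 tip z 0.1429 above eef 0.037 y [0.2018 0.2139]
L 1529 tip z 0.1429 above eef 0.037 y [0.2692 0.2817]
knob top 0.2747
knob none
disc none
```

```bash
sed -i 's/^m=(H>15).*/&\&(X[...,2]<min(.3,e[2]+.06))/' c.py; sed -i 's/99.5/97/' c.py; python3 c.py; python3 - <<'E'
from w import *
p=cv2.imread('pics/tmp.png');print(p[250:380:20,320])
E
```

```text
eef [0.5225 0.2401 0.1074] w 0.652 gf 0.0 F [-0.1  0.  -0.2]
R 1484 tip z 0.1442 above eef 0.0368 y [0.2011 0.2131]
L 1580 tip z 0.1444 above eef 0.037 y [0.2683 0.2805]
knob top 0.0471
knob circle fit [0.5232 0.2412] r 0.0117 encl [523.2 241.1] 11.8 px [306. 193.] [333. 219.]
disc circle fit [0.5232 0.2414] r 0.0254 encl [523.2 241.2] 25.7 px [292. 170.] [347. 224.]
[[204 219 215]
 [206 220 218]
 [207 220 218]
 [203 217 213]
 [199 214 210]
 [ 39  39  38]
 [ 30  30  28]]
```

View pics/tmp.png

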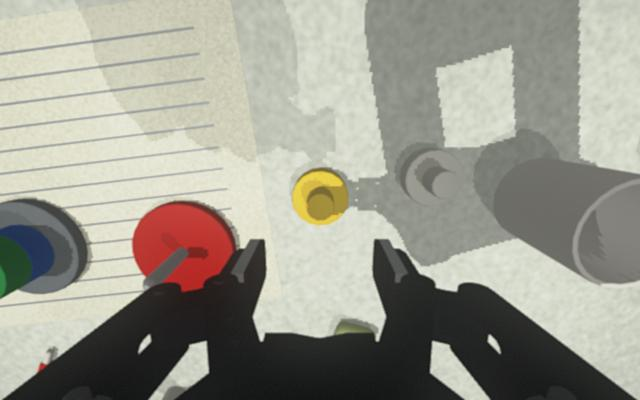

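The wrist view shows the yellow cap centred at (320,197), and the white decoy to the right at (430,175), clear of the fingers. Descending onto the knob.

Request:
apply_moves(commands=[[[-0.001, 0.001, 0.035], 0, 0.35], [[0, 0, 0.035], 0, 0.35], [[0, 0, 0.03], 0, 0.35], [[0, 0, 0.014], 0, 0.35], [[0, 0, 0], 0, 0.35]])

```text
time_s: 9.85
eef_pos: [0.5243, 0.2403, -0.0056]
tcp_rot: [-0.001, 0.001, 1.0, -0.0]
contact_force: [-0.6, -0.6, 0.7]
width: 0.646
gripper_force: 0.0
```

```bash
python3 c.py
```

```text
eef [ 0.5243  0.2403 -0.0056] w 0.646 gf 0.0 F [-0.6 -0.6  0.7]
R 1572 tip z 0.0313 above eef 0.0369 y [0.2013 0.2133]
L 1876 tip z 0.0122 above eef 0.0178 y [0.3171 0.3196]
knob top 0.0472
knob circle fit [0.5229 0.2414] r 0.0119 encl [523.  241.3] 12.2 px [294. 250.] [345. 298.]
disc circle fit [0.523  0.2416] r 0.0255 encl [523.  241.4] 25.9 px [274. 203.] [367. 285.]
```

Request:
apply_moves(commands=[[[0.0005, 0.0005, 0.001], 0, 0.6], [[0, 0, 0], 0, 0.75], [[0, 0, 0], 0, 0.85], [[0, 0, 0], 0, 0.85], [[0, 0, 0], 0, 0.85]])

```text
time_s: 10.4
eef_pos: [0.525, 0.2421, -0.004]
tcp_rot: [0.001, -0.0, 1.0, 0.0]
contact_force: [-1.4, -0.8, 6.8]
width: 0.266
gripper_force: 38.9
```

Request:
apply_moves(commands=[[[0, 0, -0.01], 0, 0.85], [[0, 0, -0.03], 0, 0.85], [[0, 0, -0.04], 0, 0.85], [[0, 0, -0.04], 0, 0.85], [[0, 0, 0], 0, 0.85]])

```text
time_s: 10.9
eef_pos: [0.5266, 0.2427, 0.1213]
tcp_rot: [0.004, -0.0, 1.0, 0.001]
contact_force: [0.4, 0.1, -0.2]
width: 0.269
gripper_force: 39.2
```

```bash
python3 c.py
```

```text
eef [0.5266 0.2427 0.1213] w 0.269 gf 39.24945116043091 F [ 0.4  0.1 -0.2]
R 1169 tip z 0.1567 above eef 0.0354 y [0.2191 0.2239]
L 1273 tip z 0.1563 above eef 0.035 y [0.2608 0.2676]
knob top 0.1725
knob circle fit [0.524  0.2433] r 0.0119 encl [524.  243.3] 12.1 px [294. 248.] [344. 294.]
disc circle fit [0.5233 0.2433] r 0.0246 encl [521.9 243.4] 24.6 px [273. 202.] [365. 244.]
```

Request:
apply_moves(commands=[[[-0.009, -0.048, 0], 0, 0.85], [[-0.009, -0.048, 0], 0, 0.85], [[-0.009, -0.048, 0], 0, 0.85], [[-0.009, -0.048, 0], 0, 0.85], [[-0.009, -0.048, 0], 0, 0.85]])

```text
time_s: 11.45
eef_pos: [0.569, -0.0, 0.1143]
tcp_rot: [-0.0, -0.0, 1.0, 0.0]
contact_force: [1.8, -0.5, -0.1]
width: 0.265
gripper_force: 39.4
```

Request:
apply_moves(commands=[[[-0.008, -0.048, 0], 0, 0.85], [[0, 0, 0], 0, 0.85], [[0, 0, 0], 0, 0.85]])

```text
time_s: 11.75
eef_pos: [0.577, -0.0471, 0.114]
tcp_rot: [-0.001, 0.001, 1.0, 0.0]
contact_force: [-0.1, 0.9, 0.1]
width: 0.265
gripper_force: 39.4
```

```bash
python3 c.py; python3 - <<'E'
from w import *
q,e,K=pts('top');h=cv2.cvtColor(q,cv2.COLOR_RGB2HSV)
s,p,d,K,X,hsv=look('w7');H=hsv[...,0]
fit('G',(H>50)&(H<85)&(hsv[...,1]>90)&(abs(X[...,2]-.062)<.005),.062,K)
E
```

```text
eef [ 0.577  -0.0471  0.114 ] w 0.265 gf 39.442094564437866 F [-0.1  0.9  0.1]
R 1030 tip z 0.1496 above eef 0.0356 y [-0.0706 -0.0658]
L 1155 tip z 0.149 above eef 0.0351 y [-0.0289 -0.0221]
knob top 0.1652
knob circle fit [ 0.5748 -0.0464] r 0.0119 encl [574.8 -46.4] 12.1 px [294. 247.] [344. 294.]
disc circle fit [ 0.5739 -0.0464] r 0.0246 encl [572.5 -46.3] 24.6 px [273. 202.] [365. 244.]
G circle fit [ 0.5757 -0.045 ] r 0.0263 encl [573.6 -45.1] 26.5 px [285. 174.] [352. 206.]
```

Request:
apply_moves(commands=[[[-0.0025, 0.001, 0.01], 0, 0.85], [[0, 0, 0.015], 0, 0.85], [[0, 0, 0.01], 0, 0.85], [[0, 0, 0], 0, 0.85]])

```text
time_s: 12.3
eef_pos: [0.5787, -0.0446, 0.0771]
tcp_rot: [-0.002, -0.0, 1.0, 0.0]
contact_force: [0.9, -0.5, -0.0]
width: 0.266
gripper_force: 39.4
```

Request:
apply_moves(commands=[[[0, 0, 0.007], 0, 0.85], [[0, 0, 0.005], 0, 0.85], [[0, 0, 0.004], 0, 0.85], [[0, 0, 0], 0, 0.85]])

```text
time_s: 12.7
eef_pos: [0.5796, -0.0452, 0.063]
tcp_rot: [-0.0, -0.0, 1.0, 0.0]
contact_force: [-0.1, 0.1, -0.2]
width: 0.262
gripper_force: 39.4
```

```bash
python3 c.py
```

```text
eef [ 0.5796 -0.0452  0.063 ] w 0.262 gf 39.445146918296814 F [-0.1  0.1 -0.2]
R 1017 tip z 0.0986 above eef 0.0356 y [-0.0685 -0.0638]
L 1191 tip z 0.0983 above eef 0.0353 y [-0.027  -0.0204]
knob top 0.1141
knob circle fit [ 0.5774 -0.0444] r 0.0119 encl [577.5 -44.5] 12.1 px [294. 247.] [344. 294.]
disc circle fit [ 0.5765 -0.0445] r 0.0248 encl [574.6 -44.4] 24.7 px [273. 201.] [365. 244.]
```

Request:
apply_moves(commands=[[[0, -0.0005, 0.0025], 0, 0.85], [[0, 0, 0.002], 0, 0.85], [[0, 0, 0], 0, 0.85]])

```text
time_s: 13.05
eef_pos: [0.5797, -0.0457, 0.0588]
tcp_rot: [-0.0, -0.0, 1.0, -0.0]
contact_force: [0.2, -0.1, -0.3]
width: 0.27
gripper_force: 39.4
```

Request:
apply_moves(commands=[[[0, 0, 0], 0, 0.7], [[0, 0, 0], 0, 0.6], [[0, 0, 0], 0, 0.4], [[0, 0, 0], 0, 0.3], [[0, 0, 0], 0, 0.3]])

```text
time_s: 13.55
eef_pos: [0.5799, -0.0457, 0.0591]
tcp_rot: [0.0, -0.0, 1.0, -0.0]
contact_force: [-0.1, -0.2, -0.1]
width: 0.7
gripper_force: 0.0
```

Request:
apply_moves(commands=[[[0, 0, -0.02], 0, 0.3], [[0, 0, -0.03], 0, 0.3], [[0, 0, -0.03], 0, 0.3], [[0, 0, -0.03], 0, 0.3], [[0, 0, 0], 0, 0.3]])

```text
time_s: 14.05
eef_pos: [0.5813, -0.0459, 0.1733]
tcp_rot: [0.003, -0.0, 1.0, -0.001]
contact_force: [-0.3, 0.1, -0.4]
width: 0.702
gripper_force: 0.0
```

```bash
python3 c.py; python3 - <<'E'
from w import *
q,e,K2=pts('side');save('s5',q[140:240,250:390].repeat(4,0).repeat(4,1))
E
```

```text
eef [ 0.5813 -0.0459  0.1733] w 0.702 gf 0.0 F [-0.3  0.1 -0.4]
R 1652 tip z 0.2107 above eef 0.0374 y [-0.087  -0.0751]
L 1707 tip z 0.2111 above eef 0.0377 y [-0.0155 -0.003 ]
knob top 0.1092
knob circle fit [ 0.5778 -0.0454] r 0.0116 encl [577.9 -45.2] 11.9 px [305. 186.] [332. 212.]
disc circle fit [ 0.5777 -0.0453] r 0.0253 encl [577.7 -45.2] 25.6 px [292. 164.] [346. 217.]
```

View pics/s5.png

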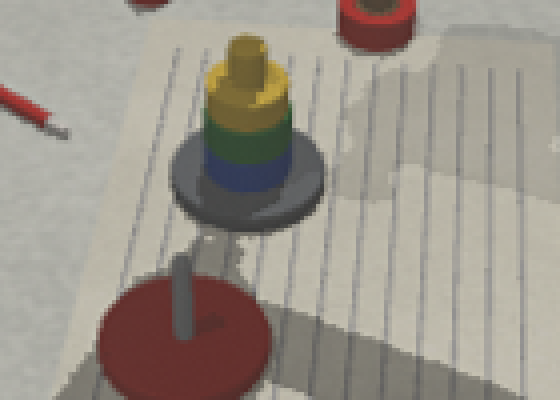

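The crop shows blue, green and yellow stacked straight at (247,120). The knob top is at 109 mm, so the cap is seated at 62 mm, and the gripper is clear.

```bash
python3 -c "
from rig import env
print(env.hand_in())"
```

```text
the job is handed in; nothing more can be done
None
```

The green roll lies flat on the blue roll and the yellow cap sits flat on top of it, both let go and within about 1 mm of the post's axis by the cameras; I handed the job in at about 14 s, with no verdict returned. The reported TCP height read about 43 mm too low, so the first grasp closed above the roll and I used camera heights after that.

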